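# Strip a quarter-turn clamping stud: wing nut, spacer, bracket

## Robot

A 6-joint arm with a two-finger parallel gripper is mounted at the origin on the work surface. World frame = base frame: x ahead of the robot, y to its left, z up, the work surface at z = 0. Lengths are in mm, angles in rad, forces in N, time in s.
With the tool pointing down it reaches from about 300 to 775 mm from the base axis. Payload 14.6 kg.
Tool frame: the origin (TCP) lies between the finger pads; the fingertips stand 8 mm ahead of it and the grasp point (between the pads) lies 11 mm behind it; z points along the fingers, y is the direction in which the jaws open and shut (so a half turn about z gives the same grasp; the last joint's range is limited). The gripper opens to 94 mm and grips with 3 to 60 N. Pads are 16 mm wide; open, the fingers measure 119 mm over their backs; the gripper's body (75 mm by 177 mm) begins 78 mm behind the grasp point.
Start: joints at [1.22, 0.3, 1.521, -0, 1.321, -0.067], TCP at [154.001, 527.99, 213.446] pointing down, gripper open.
Joint ranges: [-3.03, 3.03], [-0.79, 2.21], [0.23, 2.52], [-1.04, 4.18], [0, 3.07], [-2.55, 2.55]. Speed limits (rad/s): [2.22, 2.22, 2.57, 3.14, 3.14, 3.14].

## Interface

Orientations are given as [roll, pitch, yaw] about the fixed x, y, z axes, in that order (R = Rz(yaw) Ry(pitch) Rx(roll)).
In Python, from cell import manip, cams, models gives the robot as it stands. The module is installed in compiled form; this text tells all that it offers.
- The arm moves only by the shell command python3 -m pendant 'ROWS' [OPENING] [FORCE]. ROWS is JSON, a list that holds one entry, the list of rows, each a list of 4 numbers: the shift along the tool's x, y, z in cm, then the turn about the tool's z in rad. In form: [[[x, y, z, roll], ...]]. A call has 1 to 5 rows; each row is the pose to reach, as a shift and turn from the pose commanded when the call began, along the tool's axes at that moment; what a row does not reach only later rows make up. A row lasts 1/10 s, in which the tool goes at most 50 mm and 8.59 degrees, less where a joint would pass 70% of its speed; a pose out of reach is approached as far as the arm can. A call with a gripper value outside its range is refused whole. OPENING is the opening, from -1 (shut) to 1 (fully open), so that 0 is half open, set as the call begins (- or left out, the last holds). The fingers move at their own pace and stop on an object; FORCE is the grip in N (left out, the last holds). Time passes only in rows, so rows that repeat a pose let the fingers close. It gives the time, the measured TCP pose, the force and the opening at its end, in the units of the state.
- manip.read_state(): the state, without advancing time (a new reading comes with each control period).
- cams.camera(name): name is "scene" or "top" or "wrist"; returns a dict with "frame" (480x640x3 uint8, red, green, blue), "K" (3x3 intrinsics, pixels), "pose" (4x4, takes a point from camera to world coordinates). Camera axes: x right, y down, z forward; pixel columns grow to the right and rows downward; lengths in mm; the calibration is good to about 2 mm. The wrist camera is an equidistant fisheye: a pixel r from the principal point sees the ray r / f radians off the axis. A picture is of the moment at which its call begins. There is no depth.
- manip.sign_off(): hands the job in, once; it reports no verdict.
Trained networks look in the newest picture that a camera, given by its name, has taken for a name from the list of things; names that differ only in an ending like _2 or _b are one class to them, and where a whole thing is asked for, a point or a joint stands for the part that bears it (a point fixed in the world has none). Each returns a list of dicts, best first, with "score" (0 to 1); they miss things now and then, are a little off and sometimes report something else, mostly with a low value. They report only what shows in the picture. A call takes as long as a camera call.
- models.regions_of(camera, name): "pixels" (480x640 bool, what is visible of it) and "point" ([column, row] in pixels, amid what is visible of it).
The state is a dict: "clock": time; "joints": joint angles; "qd": joint speeds; "effort": joint torques, N m; "eef_pos": TCP position; "eef_rot": TCP orientation; "wrist_force": force on the tool from outside, world axes, zero at the start; "moment": the same for the moment, N m; "finger_gap": finger opening in mm.
Only numpy, scipy, OpenCV 4.12 (cv2) and the standard library are available. Lean on these libraries where they do the work, as an engineer would, in place of code of your own. Each camera call takes 0.05 s, during which the arm holds its last target.

## Task

Take the clamped bracket off the drilling fixture: give the slotted wing nut its part-turn until its slot lines up with the cross pin, lift it off and set it right way up in the larger bay of the wooden tray, then set the thick spacer ring flat in the tray's smaller bay, and last lay the bracket flat on its base plate, flange up, on the cork floor inside the low wooden frame. Set every piece down gently rather than dropping it, and leave the glue bottle, jar and wood offcut where they are.

Things in the scene. Friction and masses are not known exactly. Their poses are not given: they have to be found in the camera images.
- fixture: Grey bed fixed to the bench, any yaw; origin on the bench under the stud's axis. Bed x -105 to 110, y +/-65 mm, 20 mm high. Steel stud: 26 mm diameter to z 55, then a 10 mm neck to z 97 with a cross pin. Stop post (cap 12 mm radius) at x -88, to z 108. Low cheeks (z 26, y +/-32 to 40, x -28 to 57) flank the bracket's plate with 2 mm play.
- pin (a point): Centre of the stud's cross pin, on the stud's axis, 95 mm above the bench. Square pin 10 x 10 mm, 30 mm long, along the fixture's x axis; point axes as the fixture. It sits 2 mm above the wing nut's hub and holds the nut down until the nut's slot lies along the pin within about 12 degrees (either way round); then the nut lifts straight off.
- wing_nut: Dark steel, 0.3 kg. Origin mid-underside, x along the wings (110 mm over both, 14 thick, heights 11 to 38). Hub 56 x 46 (y) x 30 mm high: grip across its flat y faces. Slot 38 (x) x 18 mm right through the hub. Starts on the spacer, underside 58 mm above the bench, slot 50 to 90 degrees off the pin, either way. No thread: it turns with light friction and does not rise.
- spacer: Thick plain steel ring, outside diameter 62 mm, bore 40 mm, 30 mm high, about 0.3 kg; origin at the centre of its underside, z along its axis. Starts round the stud on the bracket's plate, underside 28 mm above the bench.
- bracket: Aluminium angle, 0.25 kg. Origin under the base plate at its 42 mm stud hole's centre; x along the plate to the flange, z up. Plate 8 mm thick, x -35 to 90, y +/-30. Upright flange x 80 to 90, 60 mm wide, up to z 80: good to grip from above. Starts flat on the fixture bed, underside 20 mm above the bench, axes as the fixture's.
- plate_mid (a point): Centre of the underside of the bracket's base plate (bracket x +27.5 mm); axes as the bracket.
- flange_top (a point): Centre of the upper edge of the bracket's flange (bracket x +85 mm, z 80 mm); axes as the bracket.
- tray: Fixed shallow wooden hardware tray, 245 (x) x 140 (y) x 18 mm high, floor 6 mm thick, walls and one divider 5 mm thick. Origin under its centre. It stands to the robot's left or right.
- large_bay (a point): Middle of the floor of the tray's larger bay (130 x 130 mm inside, tray x -52.5 mm), 6 mm above the bench; axes as the tray. For the wing nut.
- small_bay (a point): Middle of the floor of the tray's smaller bay (100 mm along x, 130 mm along y inside, tray x +67.5 mm), 6 mm above the bench; axes as the tray. For the spacer.
- rest: Fixed bracket rest: a low wooden frame, 166 (x) x 106 (y) x 14 mm high with 8 mm walls, inside 150 x 90 mm with a 6 mm cork floor; origin under its centre. It stands on the other side from the tray. The bracket's 125 mm plate fits along x, either way round.
- rest_floor (a point): Middle of the cork floor of the bracket rest, 6 mm above the bench; axes as the rest.
- glue: Bystander: closed white plastic glue bottle, 60 mm diameter, 150 mm tall, standing beyond the work on the left or right; origin at its foot.
- jar: Bystander: amber glass jar with a metal lid, 70 mm diameter, 100 mm tall, beyond the work on the side other than the glue bottle; origin at its foot.
- offcut: Bystander: wooden block 60 x 100 x 40 mm high lying beyond the fixture; origin at the centre of its underside.

How it is judged:
By the outcome, as a careful person would: the job done as asked, in the order asked, and still so for the second after the job is handed in, with the robot touching nothing.
It also fails if it takes over 69 s, if anything falls off the work surface, if the arm or the gripper's body presses on something with over 40 N, if the wrist force passes 120 N, or if a joint passes its speed limit or range.

## Working session

There is one attempt and no reset: what is moved stays moved. The work goes in short steps, Python scripts to look and compute and a shell command to move; the robot and the scene stay as the last step left them, time stands still between calls to the robot, and variables do not carry over. Pictures are saved under pics/ and viewed, and the job is handed in when it is done.

```bash
mkdir -p pics; ls; python3 - <<'E'
from cell import manip, cams, models
import cv2,pickle
print(manip.read_state())
d={}
for n in ["scene","top","wrist"]:
    c=cams.camera(n); d[n]=c
    cv2.imwrite(f"pics/{n}0.png",c["frame"][:,:,::-1])
    print(n,c["K"].tolist(),c["pose"].round(3).tolist())
pickle.dump(d,open("c0.pkl","wb"))
E
```

```text
pics
{'clock': 0.0, 'joints': array([ 1.22042283e+00,  3.00464611e-01,  1.52160892e+00, -4.31722007e-05,
        1.32071017e+00, -6.66015203e-02]), 'qd': array([-6.87671238e-06, -3.04782378e-04, -6.05361107e-04, -6.29144847e-04,
       -2.88365247e-03, -9.09204292e-05]), 'effort': array([ 1.56053084e-03, -5.31818104e+01, -3.52732229e+01,  7.08701368e-02,
        2.45766516e-02, -1.33669610e-04]), 'eef_pos': array([153.91005431, 527.74629251, 212.87811547]), 'eef_rot': array([-3.14040147e+00, -3.75429637e-05,  2.85783136e+00]), 'wrist_force': array([-0.33650725,  0.51319273,  0.0395681 ]), 'moment': array([ 0.02314766,  0.04906986, -0.07473289]), 'finger_gap': 94.05089503694646}
scene [[605.7928272098528, 0.0, 304.2548468771693], [0.0, 605.7928272098528, 233.5807664979097], [0.0, 0.0, 1.0]] [[0.857, 0.311, -0.411, 1150.844], [0.515, -0.501, 0.696, -898.272], [0.011, -0.808, -0.589, 865.537], [0.0, 0.0, 0.0, 1.0]]
top [[474.4230075681626, 0.0, 323.613121106782], [0.0, 474.4230075681626, 243.95279989047583], [0.0, 0.0, 1.0]] [[-0.015, -0.994, 0.112, 509.422], [-1.0, 0.016, 0.016, -20.677], [-0.018, -0.112, -0.994, 982.775], [0.0, 0.0, 0.0, 1.0]]
wrist [[371.64829954431775, 0.0, 319.36580788404143], [0.0, 371.64829954431775, 230.98145457035264], [0.0, 0.0, 1.0]] [[0.28, 0.93, 0.239, 85.387], [0.96, -0.271, -0.072, 548.803], [-0.002, 0.249, -0.968, 384.287], [0.0, 0.0, 0.0, 1.0]]
```

View pics/scene0.png

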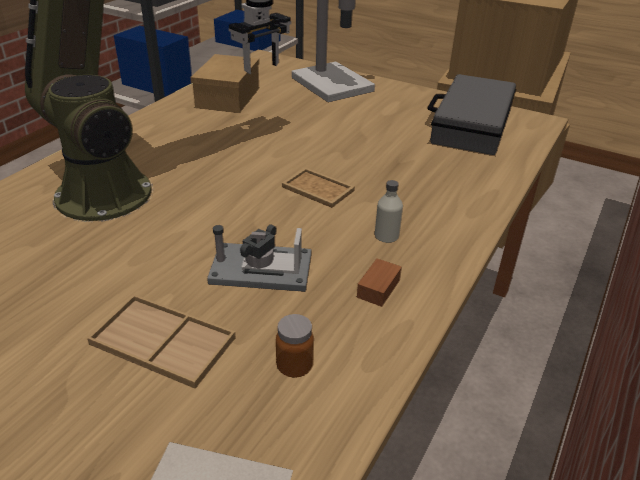

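View pics/top0.png

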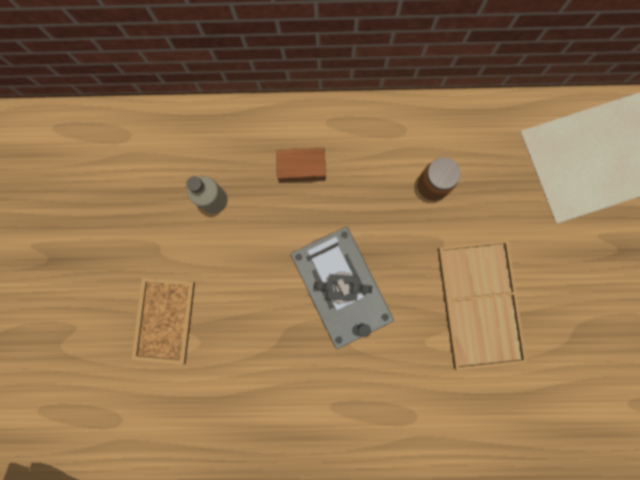

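View pics/wrist0.png

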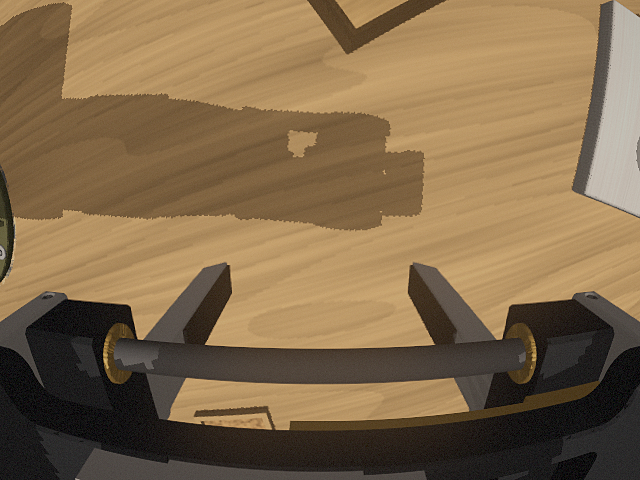

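Rest on the left, tray on the right (its larger bay nearer the robot); fixture at about (342,288) in the top view, stop post at (362,330). Next I fit the poses.

```bash
cat > h.py <<'E'
import numpy as np,cv2,pickle
def proj(c,P):
    P=np.atleast_2d(P).astype(float);T=np.linalg.inv(c["pose"]);q=P@T[:3,:3].T+T[:3,3];K=c["K"]
    if c.get("fish"):
        r=np.hypot(q[:,0],q[:,1]);t=np.arctan2(r,q[:,2]);s=t/np.maximum(r,1e-9)
        return np.c_[K[0,0]*q[:,0]*s+K[0,2],K[1,1]*q[:,1]*s+K[1,2]]
    return np.c_[K[0,0]*q[:,0]/q[:,2]+K[0,2],K[1,1]*q[:,1]/q[:,2]+K[1,2]]
def back(c,uv,z):
    uv=np.atleast_2d(uv).astype(float);K=c["K"];x=(uv-[K[0,2],K[1,2]])/[K[0,0],K[1,1]]
    if c.get("fish"):
        t=np.hypot(x[:,0],x[:,1]);s=np.sin(t)/np.maximum(t,1e-9);d=np.c_[x[:,0]*s,x[:,1]*s,np.cos(t)]
    else: d=np.c_[x,np.ones(len(x))]
    d=d@c["pose"][:3,:3].T;o=c["pose"][:3,3]
    return o+d*((z-o[2])/d[:,2])[:,None]
def tf(pose,P):
    x,y,a=pose[:3];P=np.atleast_2d(P).astype(float);R=np.array([[np.cos(a),-np.sin(a)],[np.sin(a),np.cos(a)]])
    return np.c_[P[:,:2]@R.T+[x,y],P[:,2]]
def box(x0,x1,y0,y1,z0,z1): return np.array([[x,y,z] for x in(x0,x1) for y in(y0,y1) for z in(z0,z1)])
E
python3 - <<'E'
from cell import manip, cams, models
import pickle,numpy as np,cv2
from h import *
d=pickle.load(open("c0.pkl","rb"))
R={}
for cam in ["top","scene"]:
    cams.camera(cam)
    for n in ["fixture","wing_nut","spacer","bracket","tray","rest","glue","jar","offcut"]:
        r=models.regions_of(cam,n)
        for q in r[:2]:
            m=q["pixels"].astype(np.uint8); ys,xs=np.nonzero(m)
            rect=cv2.minAreaRect(np.c_[xs,ys].astype(np.float32))
            print(cam,n,round(q["score"],2),q["point"],m.sum(),rect)
        if r: R[cam,n]=r[0]["pixels"]
pickle.dump(R,open("r0.pkl","wb"))
print(manip.read_state()["clock"])
E
```

```text
top fixture 0.74 [343.2, 292.1] 4912 ((341.5400695800781, 286.8662109375), (108.89429473876953, 65.90773010253906), 64.39781951904297)
top wing_nut 0.6 [341.3, 291.3] 657 ((343.0, 287.0), (24.0, 56.0), 90.0)
top spacer 0.52 [298.1, 162.4] 1633 ((300.59906005859375, 163.77828979492188), (34.01134490966797, 49.2578125), 87.51044464111328)
top bracket 0.78 [329.9, 255.4] 1135 ((334.34002685546875, 273.1199951171875), (67.61893463134766, 32.16022491455078), 67.16634368896484)
top bracket 0.73 [340.7, 299.0] 94 ((341.0, 287.0), (32.0, 14.0), 90.0)
top tray 0.96 [480.0, 303.7] 8909 ((481.1426086425781, 304.40631103515625), (125.77375030517578, 72.89559173583984), 81.7028579711914)
top rest 0.72 [160.7, 319.5] 4360 ((162.8992919921875, 320.36328125), (53.81830596923828, 83.4506607055664), 6.654425144195557)
top glue 0.78 [205.4, 193.5] 1112 ((205.00003051757812, 193.00001525878906), (45.25482940673828, 29.698482513427734), 45.0)
top jar 0.78 [438.7, 177.5] 1369 ((438.25006103515625, 178.25001525878906), (34.64822769165039, 46.66904830932617), 45.0)
top jar 0.27 [346.0, 294.2] 4976 ((341.575
[... 1324 characters left out ...]
5, 186.99072265625), (69.33263397216797, 29.228246688842773), 20.409883499145508)
scene glue 0.67 [387.6, 213.7] 1263 ((389.2317199707031, 210.91461181640625), (25.39925193786621, 62.283390045166016), 6.340191841125488)
scene jar 0.55 [293.8, 348.0] 2130 ((294.0, 345.5), (63.0, 38.0), 90.0)
scene jar 0.24 [285.8, 262.8] 845 ((272.40692138671875, 248.61724853515625), (58.048797607421875, 45.67501449584961), 4.763641834259033)
scene offcut 0.82 [380.0, 280.6] 1414 ((379.0, 281.5000305175781), (35.329872131347656, 46.510215759277344), 26.56505012512207)
scene offcut 0.68 [165.0, 340.8] 7720 ((160.96185302734375, 337.5938720703125), (136.7406768798828, 68.29795837402344), 22.10944938659668)
1.15
```

```bash
cat > fit.py <<'E'
from h import *
from scipy.optimize import minimize
SS=4
def sil(c,pose,parts):
    m=np.zeros((480*SS,640*SS),np.uint8)
    for P in parts:
        uv=(proj(c,tf(pose,P))+.5)*SS
        cv2.fillConvexPoly(m,cv2.convexHull(uv.astype(np.int32)),1)
    return cv2.resize(m.astype(np.float32),(640,480),interpolation=cv2.INTER_AREA)
def fit(views,parts,x0):
    def cost(p):
        s=0
        for c,m in views:
            a=sil(c,[p[0],p[1],p[2]/100],parts); s+=np.abs(a-m).sum()/m.sum()
        return s
    x0=np.array([x0[0],x0[1],x0[2]*100])
    S=np.array([x0]+[x0+e for e in np.diag([12,12,12])])
    r=minimize(cost,x0,method="Nelder-Mead",options=dict(initial_simplex=S,xatol=.05,fatol=1e-5))
    return np.array([r.x[0],r.x[1],r.x[2]/100]),r.fun
def cyl(x,y,r,z0,z1):
    t=np.linspace(0,2*np.pi,24,endpoint=False);return np.vstack([np.c_[x+r*np.cos(t),y+r*np.sin(t),0*t+z] for z in(z0,z1)])
E
python3 - <<'E'
from fit import *
d=pickle.load(open("c0.pkl","rb"));R=pickle.load(open("r0.pkl","rb"))
top,sc=d["top"],d["scene"]
def x0(n,z): 
    ys,xs=np.nonzero(R["top",n]);(cx,cy),(w,h),a=cv2.minAreaRect(np.c_[xs,ys].astype(np.float32))
    bp=cv2.boxPoints(((cx,cy),(w,h),a));W=back(top,bp,z)
    e=[W[1]-W[0],W[2]-W[1]];e=max(e,key=np.linalg.norm)
    return [*W.mean(0)[:2],np.arctan2(e[1],e[0])]
out={}
for n,parts,z in [("tray",[box(-122.5,122.5,-70,70,0,18)],18),("rest",[box(-83,83,-53,53,0,14)],14)]:
    i=x0(n,z);print(n,np.round(i,3))
    for v in (["top"],["scene"],["top","scene"]):
        p,f=fit([(d[k],R[k,n].astype(np.float32)) for k in v],parts,i);print(v,p.round(3),round(f,3))
    out[n]=p
# fixture from union of fixture, bracket, nut, spacer
stud=back(top,[[362,330]],108)[0]; print("post",stud)
fp=[box(-105,110,-65,65,0,20),cyl(-88,0,12,0,108),box(80,90,-30,30,20,100)]
i=x0("fixture",20)
for v in (["top"],["scene"],["top","scene"]):
    vs=[]
    for k in v:
        m=R[k,"fixture"].copy()
        for n in ["bracket","wing_nut","spacer"]:
            if (k,n) in R and not(k=="top" and n=="spacer"): m|=R[k,n]
        m=cv2.morphologyEx(m.astype(np.uint8),cv2.MORPH_CLOSE,np.ones((5,5)));vs.append((d[k],m.astype(np.float32)))
    best=None
    for s in (0,np.pi):
        p,f=fit(vs,fp+[box(-20,20,-20,20,20,97)],[i[0],i[1],i[2]+s])
        if best is None or f<best[1]:best=(p,f)
    print("fix",v,best[0].round(3),round(best[1],3))
out["fixture"]=best[0];pickle.dump(out,open("poses.pkl","wb"))
for k in ("top","scene"):
    im=d[k]["frame"][:,:,::-1].copy();im=cv2.resize(im,None,fx=4,fy=4,interpolation=cv2.INTER_CUBIC)
    for n,P in [("tray",box(-122.5,122.5,-70,70,0,18)),("rest",box(-83,83,-53,53,0,14)),("fixture",box(-105,110,-65,65,0,20)),("fixture",cyl(-88,0,12,107,108)),("fixture",box(80,90,-30,30,99,100))]:
        uv=(proj(d[k],tf(out[n],P))+.5)*4
        q=uv[1::2]if len(uv)==8 else uv[24:]
        cv2.polylines(im,[cv2.convexHull(q.astype(np.int32))],True,(0,255,255),1)
    c=(proj(d[k],tf(out["fixture"],[[0,0,60]]))[0]*4).astype(int)
    cv2.imwrite(f"pics/ov_{k}.png",im[max(0,c[1]-300):c[1]+300,max(0,c[0]-400):c[0]+400])
    cv2.imwrite(f"pics/ovw_{k}.png",cv2.resize(im,(800,600),interpolation=cv2.INTER_AREA))
E
```

```text
tray [ 493.152 -319.443   -3.056]
['top'] [ 493.196 -321.485   -3.043] 0.013
['scene'] [ 495.364 -325.258   -3.037] 0.018
['top', 'scene'] [ 494.052 -322.582   -3.05 ] 0.063
rest [ 4.69123e+02  3.23334e+02 -8.90000e-02]
['top'] [ 4.69358e+02  3.24928e+02 -1.06000e-01] 0.034
['scene'] [ 4.73208e+02  3.19960e+02 -1.03000e-01] 0.035
['top', 'scene'] [ 4.71022e+02  3.23853e+02 -8.60000e-02] 0.124
post [449.99942006 -74.21245324 108.        ]
fix ['top'] [ 5.30108e+02 -4.04040e+01  4.35000e-01] 0.023
fix ['scene'] [ 5.32301e+02 -4.27060e+01  4.41000e-01] 0.091
fix ['top', 'scene'] [ 5.30648e+02 -4.09320e+01  4.40000e-01] 0.12
```

View pics/ov_top.png

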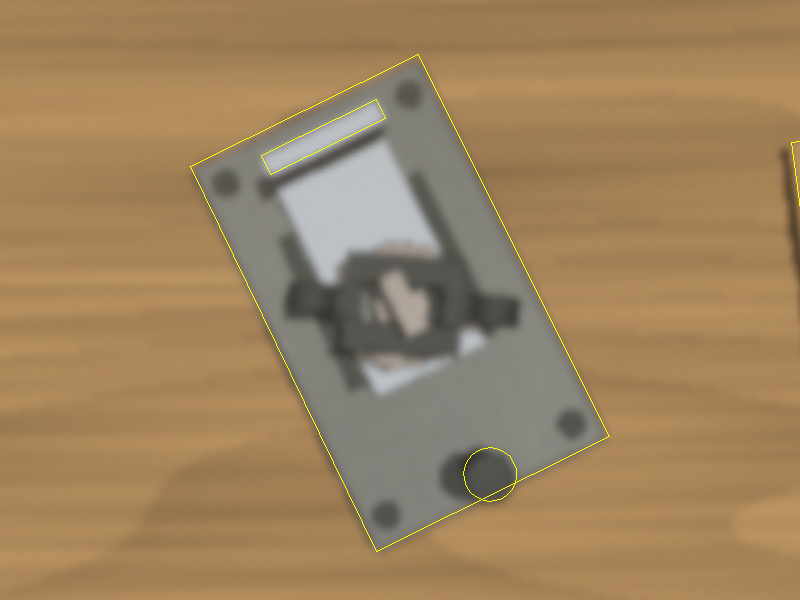

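View pics/ov_scene.png

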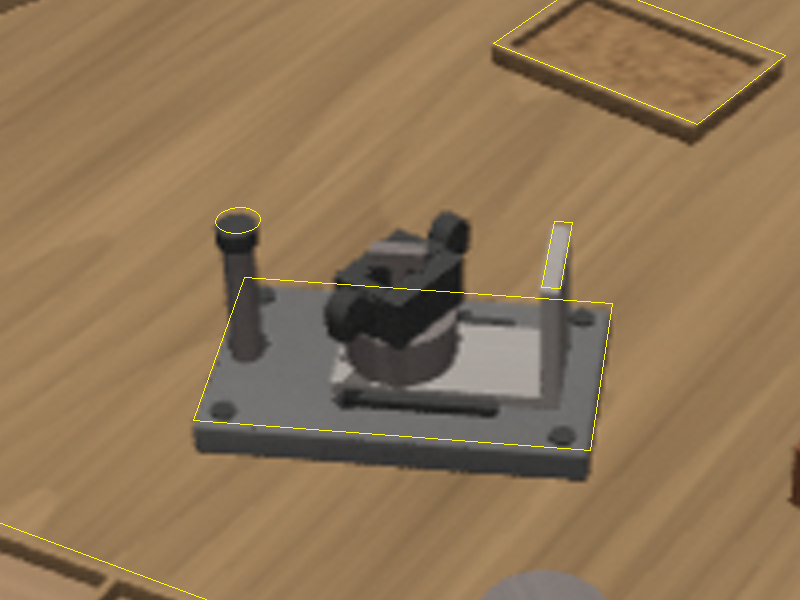

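View pics/ovw_top.png

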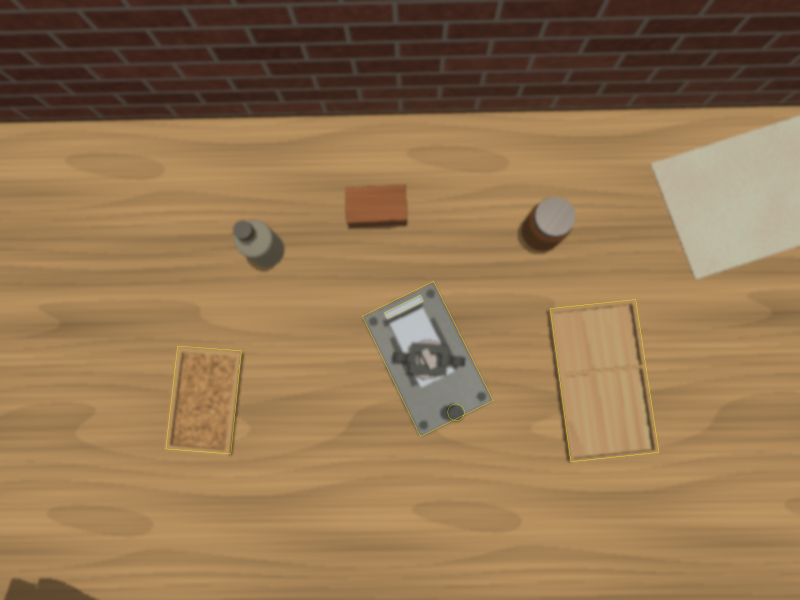

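```bash
cat > plan.py <<'E'
import sys,numpy as np
from cell import manip
from scipy.spatial.transform import Rotation as Ro
def rel(x,y,z,yaw):
    s=manip.read_state();R=Ro.from_euler("xyz",s["eef_rot"]).as_matrix()
    d=R.T@(np.array([x,y,z])-s["eef_pos"])/10
    cy=s["eef_rot"][2];t=-(yaw-cy);t=(t+np.pi)%(2*np.pi)-np.pi
    print("t",round(s["clock"],2),"pos",s["eef_pos"].round(1),"rot",s["eef_rot"].round(3),"J",s["joints"].round(2),"F",s["wrist_force"].round(1),"gap",round(s["finger_gap"],1))
    print("SHIFT cm",d.round(2),"turn",round(t,3))
if __name__=="__main__": rel(*map(float,sys.argv[1:5]))
E
python3 - <<'E'
from h import *
d=pickle.load(open("c0.pkl","rb"));t,s=d["top"],d["scene"]
# nut wing tips from top 4x crop coords
c=(proj(t,tf([530.648,-40.932,.44],[[0,0,60]]))[0]*4).astype(int);o=c-[400,300]
W=back(t,[(np.array([308,301])+o)/4,(np.array([497,312])+o)/4],90);print(W,np.degrees(np.arctan2(*(W[0]-W[1])[1::-1])),W.mean(0))
c=(proj(s,tf([530.648,-40.932,.44],[[0,0,60]]))[0]*4).astype(int);o=c-[400,300]
W=back(s,[(np.array([342,312])+o)/4,(np.array([452,232])+o)/4],83);print(W,np.degrees(np.arctan2(*(W[0]-W[1])[1::-1])),W.mean(0))
print("glue",back(t,[[195,185]],150),"jar",back(t,[[442,170]],100),"off",back(t,[[299,162]],40))
E
python3 plan.py 530 -41 250 1.485
```

```text
[[530.28108115   2.84966098  90.        ]
 [523.83131558 -85.49920964  90.        ]] 85.82462186375612 [527.05619836 -41.32477433  90.        ]
[[527.61193276 -89.94170318  83.        ]
 [537.00772615   1.05323492  83.        ]] -95.895253446505 [532.30982945 -44.44423413  83.        ]
glue [[714.29610234 222.57599893 150.        ]] jar [[ 746.81490889 -233.40958734  100.        ]] off [[785.30254371  42.09247641  40.        ]]
t 1.15 pos [154.  528.  213.4] rot [-3.142 -0.     2.858] J [ 1.22  0.3   1.52  0.    1.32 -0.07] F [-0.5  0.2 -0.6] gap 94.0
SHIFT cm [-52.03 -44.09  -3.66] turn 1.373
```

```bash
python3 -m pendant '[[[-52,-44.1,-3.7,1.373],[-52,-44.1,-3.7,1.373],[-52,-44.1,-3.7,1.373],[-52,-44.1,-3.7,1.373],[-52,-44.1,-3.7,1.373]]]'; python3 plan.py 530 -41 250 1.485
```

```text
clock: 1.65
eef_pos: [292.2, 317.9, 227.3]
eef_rot: [3.141, -0.0, 2.102]
wrist_force: [0.9, 0.6, -1.2]
finger_gap: 94.2
t 1.65 pos [292.2 317.9 227.3] rot [ 3.141 -0.     2.102] J [ 0.74  0.02  1.81 -0.    1.31  0.21] F [ 0.9  0.6 -1.2] gap 94.2
SHIFT cm [-43.     2.32  -2.28] turn 0.617
```

```bash
python3 -m pendant '[[[-43,2.3,-2.3,0.617],[-43,2.3,-2.3,0.617],[-43,2.3,-2.3,0.617],[-43,2.3,-2.3,0.617],[-43,2.3,-2.3,0.617]]]'; python3 plan.py 530 -41 250 1.485
```

```text
clock: 2.15
eef_pos: [431.3, 110.3, 240.8]
eef_rot: [3.141, -0.0, 1.485]
wrist_force: [0.2, 0.4, -0.1]
finger_gap: 93.8
t 2.15 pos [431.3 110.3 240.8] rot [ 3.141 -0.     1.485] J [0.17 0.04 1.76 0.   1.34 0.25] F [ 0.2  0.4 -0.1] gap 93.8
SHIFT cm [-14.23  11.13  -0.92] turn 0.0
```

```bash
python3 -m pendant '[[[-14.2,11.1,-0.9,0],[-14.2,11.1,-0.9,0],[-14.2,11.1,-0.9,0],[-14.2,11.1,-0.9,0],[-14.2,11.1,-0.9,0]]]'; python3 - <<'E'
from cell import cams
import cv2,pickle
c=cams.camera("wrist");c["fish"]=1;pickle.dump(c,open("w1.pkl","wb"));cv2.imwrite("pics/w1.png",c["frame"][:,:,::-1])
E
```

```text
clock: 2.65
eef_pos: [531.0, -41.0, 248.8]
eef_rot: [-3.141, 0.0, 1.487]
wrist_force: [0.4, 0.9, 0.1]
finger_gap: 93.9
```

View pics/w1.png

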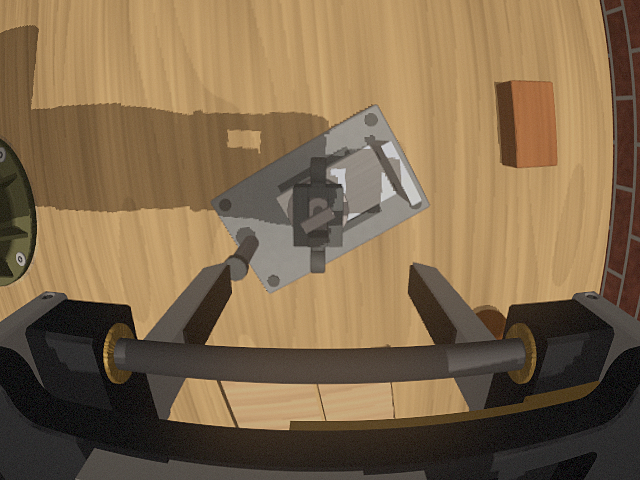

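The wrist view shows the nut's wings from (318,158) to (317,272) and the pin at (318,218), and all of the fixture. I'll overlay the model.

```bash
cat > ov.py <<'E'
import sys;from fit import *
def ov(c,items,out,ctr,half=(100,75),k=4):
    im=cv2.resize(c["frame"][:,:,::-1],None,fx=k,fy=k,interpolation=cv2.INTER_CUBIC)
    for pose,P,col in items:
        uv=((proj(c,tf(pose,P))+.5)*k)
        cv2.polylines(im,[uv.astype(np.int32)],True,col,1)
    x,y=int(ctr[0]*k),int(ctr[1]*k);hx,hy=half[0]*k,half[1]*k
    cv2.imwrite(out,im[max(0,y-hy):y+hy,max(0,x-hx):x+hx])
def rc(x0,x1,y0,y1,z): return np.array([[x0,y0,z],[x1,y0,z],[x1,y1,z],[x0,y1,z]])
E
cat > o1.py <<'E'
from ov import *
c=pickle.load(open("w1.pkl","rb"))
F=[float(a) for a in sys.argv[1:4]];N=[float(a) for a in sys.argv[4:7]]
Y=(0,255,255);M=(255,0,255)
ov(c,[(F,rc(-105,110,-65,65,20),Y),(F,rc(-15,15,-5,5,100),Y),(F,rc(80,90,-30,30,100),Y),(N,rc(-28,28,-23,23,88),M),(N,rc(-19,19,-9,9,88),M),(N,rc(-55,55,-7,7,90),M)],"pics/"+sys.argv[7],(320,205))
E
python3 o1.py 530.6 -41 .44 530.6 -41 1.495 o1.png
```

```text
(no output)
```

View pics/o1.png

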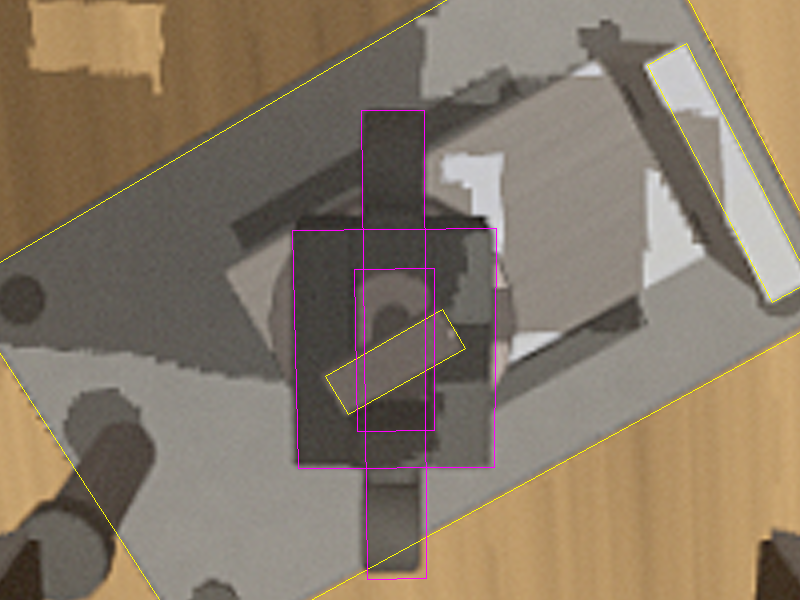

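```bash
python3 plan.py 530.6 -41 70 1.487; python3 -m pendant '[[[0,0,5,0],[0,0,10,0],[0,0,14,0],[0,0,16,0],[0,0,17.8,0]]]' ; python3 plan.py 530.6 -41 70 1.487
```

```text
t 2.7 pos [530.2 -39.4 248.8] rot [-3.141 -0.     1.488] J [-0.14  0.23  1.52  0.    1.39 -0.06] F [-0.   0.2 -0.6] gap 94.0
SHIFT cm [-0.16  0.07 17.88] turn 0.001
clock: 3.2
eef_pos: [528.9, -36.9, 70.0]
eef_rot: [-3.14, -0.0, 1.492]
wrist_force: [1.3, 0.6, -0.4]
finger_gap: 94.0
t 3.2 pos [528.9 -36.9  70. ] rot [-3.14  -0.     1.492] J [-0.14  0.42  1.72  0.    1.   -0.06] F [ 1.3  0.6 -0.4] gap 94.0
SHIFT cm [-0.4  0.2  0. ] turn 0.005
```

```bash
python3 -m pendant '[[[0,0,0,0],[0,0,0,0]]]' ; python3 plan.py 530.6 -41 70 1.487;  python3 plan.py 530.6 -41 70 1.487
```

```text
clock: 3.4
eef_pos: [529.8, -37.5, 72.1]
eef_rot: [3.141, -0.0, 1.492]
wrist_force: [0.3, 0.8, 0.1]
finger_gap: 94.0
t 3.4 pos [529.8 -37.5  72.1] rot [ 3.141 -0.     1.492] J [-0.14  0.42  1.71  0.    1.01 -0.06] F [0.3 0.8 0.1] gap 94.0
SHIFT cm [-0.35  0.1   0.21] turn 0.005
t 3.4 pos [529.8 -37.5  72.1] rot [ 3.141 -0.     1.492] J [-0.14  0.42  1.71  0.    1.01 -0.06] F [0.3 0.8 0.1] gap 94.0
SHIFT cm [-0.35  0.1   0.21] turn 0.005
```

```bash
python3 -m pendant '[[[-0.35,0.1,0.2,0.005],[-0.35,0.1,0.2,0.005],[-0.35,0.1,0.2,0.005],[-0.35,0.1,0.2,0.005]]]' ; python3 plan.py 530.6 -41 70 1.487
```

```text
clock: 3.8
eef_pos: [530.7, -41.7, 69.7]
eef_rot: [3.141, 0.0, 1.486]
wrist_force: [-0.2, -0.6, -0.7]
finger_gap: 94.2
t 3.8 pos [530.7 -41.7  69.7] rot [3.141 0.    1.486] J [-0.15  0.43  1.71 -0.    1.   -0.06] F [-0.2 -0.6 -0.7] gap 94.2
SHIFT cm [ 0.07 -0.01 -0.03] turn -0.001
```

Aligned. Close on the hub.

```bash
python3 -m pendant '[[[0,0,0,0],[0,0,0,0],[0,0,0,0],[0,0,0,0],[0,0,0,0]]]' -1 25; python3 -m pendant '[[[0,0,0,0],[0,0,0,0],[0,0,0,0]]]'; python3 plan.py 530.6 -41 70 .44
```

```text
clock: 4.3
eef_pos: [530.6, -41.7, 69.3]
eef_rot: [3.142, 0.0, 1.486]
wrist_force: [0.2, 0.4, 0.3]
finger_gap: 57.6
clock: 4.6
eef_pos: [530.5, -41.7, 69.3]
eef_rot: [-3.141, -0.0, 1.486]
wrist_force: [-1.5, -0.5, 0.6]
finger_gap: 45.8
t 4.6 pos [530.5 -41.7  69.3] rot [-3.141 -0.     1.486] J [-0.15  0.43  1.71 -0.    1.   -0.06] F [-1.5 -0.5  0.6] gap 45.8
SHIFT cm [ 0.07  0.01 -0.07] turn 1.046
```

```bash
python3 -m pendant '[[[0,0,0,0.1],[0,0,0,0.2],[0,0,0,0.3],[0,0,0,0.4],[0,0,0,0.52]]]' ; python3 -m pendant '[[[0,0,0,0.12],[0,0,0,0.24],[0,0,0,0.36],[0,0,0,0.46],[0,0,0,0.526]]]';python3 -m pendant '[[[0,0,0,0],[0,0,0,0]]]'; python3 plan.py 530.6 -41 70 .44
```

```text
clock: 5.1
eef_pos: [530.5, -41.7, 69.3]
eef_rot: [-3.142, 0.0, 0.962]
wrist_force: [-0.6, 0.3, -0.2]
finger_gap: 45.9
clock: 5.6
eef_pos: [530.5, -41.7, 69.3]
eef_rot: [-3.142, 0.0, 0.436]
wrist_force: [-0.5, 0.1, 0.2]
finger_gap: 45.6
clock: 5.8
eef_pos: [530.6, -41.6, 69.3]
eef_rot: [3.142, -0.0, 0.442]
wrist_force: [0.1, 0.7, -0.4]
finger_gap: 45.8
t 5.8 pos [530.6 -41.6  69.3] rot [ 3.142 -0.     0.442] J [-0.15  0.43  1.71  0.    1.    0.98] F [ 0.1  0.7 -0.4] gap 45.8
SHIFT cm [ 0.03 -0.06 -0.07] turn 0.002
```

```bash
python3 -m pendant '[[[0,0,-0.3,0],[0,0,-0.6,0],[0,0,-0.9,0],[0,0,-1.2,0]]]' ; python3 - <<'E'
from cell import cams
import cv2,pickle
c=cams.camera("wrist");c["fish"]=1;pickle.dump(c,open("w2.pkl","wb"));cv2.imwrite("pics/w2.png",c["frame"][100:480,100:560,::-1])
E
```

```text
clock: 6.2
eef_pos: [530.6, -41.7, 81.6]
eef_rot: [3.142, -0.0, 0.44]
wrist_force: [0.5, -0.1, -2.1]
finger_gap: 45.8
```

View pics/w2.png

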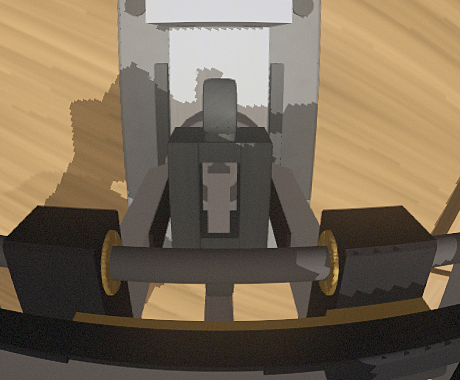

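```bash
python3 -m pendant '[[[0,0,-3,0],[0,0,-6,0],[0,0,-9,0],[0,0,-10,0],[0,0,-10,0]]]' ; python3 plan.py 441.5 -327 180 .095
```

```text
clock: 6.75
eef_pos: [531.0, -41.7, 182.1]
eef_rot: [3.14, -0.002, 0.44]
wrist_force: [0.6, -0.7, -2.5]
finger_gap: 45.8
t 6.75 pos [531.  -41.7 182.1] rot [ 3.14e+00 -2.00e-03  4.40e-01] J [-0.15  0.29  1.61 -0.    1.24  0.98] F [ 0.6 -0.7 -2.5] gap 45.8
SHIFT cm [-20.24  22.     0.2 ] turn 0.345
```

```bash
python3 -m pendant '[[[-3,3.3,0,0.07],[-7,7.6,0,0.14],[-11,12,0,0.21],[-14.4,15.6,0,0.28],[-17.5,19,0,0.345]]]';python3 -m pendant '[[[-1,3.6,0,0],[-1.5,4.4,0,0],[-1.5,4.4,0,0],[-1.5,4.4,0,0]]]' ; python3 plan.py 441.5 -327 180 .095; python3 - <<'E'
from cell import cams
from ov import *
c=cams.camera("wrist");c["fish"]=1;pickle.dump(c,open("w3.pkl","wb"))
T=[494.,-323,.095];Y=(0,255,255)
ov(c,[(T,rc(-122.5,122.5,-70,70,18),Y),(T,rc(-117.5,12.5,-65,65,6),Y),(T,rc(17.5,117.5,-65,65,6),Y)],"pics/w3.png",(320,240),(320,240),1)
E
```

```text
clock: 7.25
eef_pos: [455.7, -276.4, 179.4]
eef_rot: [-3.14, 0.002, 0.092]
wrist_force: [1.5, -0.3, -3.3]
finger_gap: 46.1
clock: 7.65
eef_pos: [446.4, -319.2, 180.2]
eef_rot: [-3.14, 0.001, 0.095]
wrist_force: [-1.0, 0.3, -2.2]
finger_gap: 45.8
t 7.65 pos [ 446.4 -319.2  180.2] rot [-3.14e+00  1.00e-03  9.50e-02] J [-0.69  0.33  1.56  0.    1.25  0.79] F [-1.   0.3 -2.2] gap 45.8
SHIFT cm [-0.56  0.73  0.02] turn 0.0
```

View pics/w3.png

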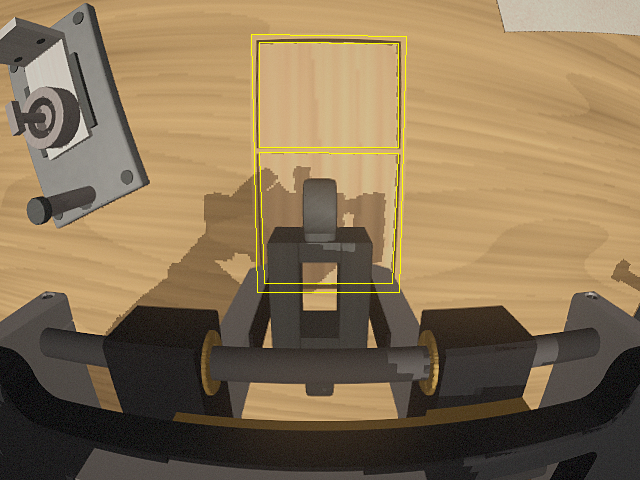

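```bash
python3 -m pendant '[[[-0.55,0.8,4,0],[-0.55,0.8,8,0],[-0.55,0.8,12,0],[-0.55,0.8,14,0],[-0.55,0.8,14.5,0]]]';python3 -m pendant '[[[0,0,0,0],[0,0,0,0]]]' ; python3 plan.py 441.7 -328 18.5 .095
```

```text
clock: 8.2
eef_pos: [441.2, -326.7, 33.9]
eef_rot: [-3.139, 0.003, 0.096]
wrist_force: [0.4, 0.6, -1.7]
finger_gap: 46.0
clock: 8.4
eef_pos: [442.6, -328.8, 37.7]
eef_rot: [3.14, -0.001, 0.096]
wrist_force: [0.6, -0.5, -2.7]
finger_gap: 46.0
t 8.4 pos [ 442.6 -328.8   37.7] rot [ 3.14e+00 -1.00e-03  9.60e-02] J [-0.71  0.51  1.67  0.    0.96  0.77] F [ 0.6 -0.5 -2.7] gap 46.0
SHIFT cm [-0.08 -0.09  1.92] turn 0.001
```

```bash
python3 -m pendant '[[[-0.1,-0.1,0.5,0],[-0.1,-0.1,1,0],[-0.1,-0.1,1.4,0],[-0.1,-0.1,1.6,0],[-0.1,-0.1,1.6,0]]]';python3 -m pendant '[[[0,0,0,0],[0,0,0,0]]]' ; python3 plan.py 441.7 -328 17.3 .095
```

```text
clock: 8.9
eef_pos: [440.5, -327.7, 20.0]
eef_rot: [-3.141, 0.0, 0.095]
wrist_force: [-0.3, 0.3, -2.8]
finger_gap: 45.9
clock: 9.1
eef_pos: [440.7, -327.9, 20.5]
eef_rot: [3.141, -0.0, 0.095]
wrist_force: [-0.5, -0.4, -2.5]
finger_gap: 46.0
t 9.1 pos [ 440.7 -327.9   20.5] rot [ 3.141 -0.     0.095] J [-0.71  0.53  1.68 -0.    0.92  0.77] F [-0.5 -0.4 -2.5] gap 46.0
SHIFT cm [0.1  0.02 0.32] turn -0.0
```

```bash
python3 -m pendant '[[[0.1,0,0.1,0],[0.1,0,0.2,0],[0.1,0,0.3,0],[0.1,0,0.35,0],[0.1,0,0.35,0]]]'; python3 plan.py 441.7 -328 17.3 .095
```

```text
clock: 9.6
eef_pos: [441.7, -327.7, 17.3]
eef_rot: [3.142, -0.0, 0.095]
wrist_force: [-3.3, 2.6, 5.4]
finger_gap: 45.7
t 9.6 pos [ 441.7 -327.7   17.3] rot [ 3.142 -0.     0.095] J [-0.71  0.54  1.68  0.    0.92  0.77] F [-3.3  2.6  5.4] gap 45.7
SHIFT cm [ 0.    0.03 -0.  ] turn -0.0
```

```bash
python3 -m pendant '[[[0,0,0,0],[0,0,0,0],[0,0,0,0],[0,0,0,0]]]' 0.4;python3 -m pendant '[[[0,0,-1,0],[0,0,-3,0],[0,0,-7,0],[0,0,-12,0],[0,0,-15,0]]]'; python3 plan.py 530.8 -41.5 180 .44; python3 - <<'E'
from cell import cams
import cv2
c=cams.camera("wrist");cv2.imwrite("pics/w4.png",c["frame"][:,:,::-1])
E
```

```text
clock: 10.0
eef_pos: [441.6, -327.8, 16.8]
eef_rot: [3.142, -0.0, 0.095]
wrist_force: [0.1, 0.3, -1.0]
finger_gap: 65.5
clock: 10.5
eef_pos: [442.1, -328.1, 171.2]
eef_rot: [3.139, -0.003, 0.095]
wrist_force: [0.5, -0.1, -0.8]
finger_gap: 65.9
t 10.5 pos [ 442.1 -328.1  171.2] rot [ 3.139e+00 -3.000e-03  9.500e-02] J [-0.71  0.34  1.57  0.    1.23  0.77] F [ 0.5 -0.1 -0.8] gap 65.9
SHIFT cm [ 11.54 -27.69  -0.92] turn -0.345
```

View pics/w4.png

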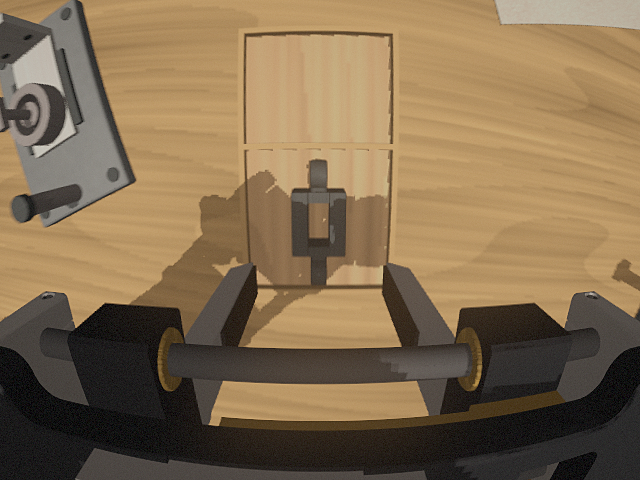

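Nut sits upright in the larger bay, slot visible at (318,215). Back to the fixture for the spacer.

```bash
python3 -m pendant '[[[1.5,-4,-0.9,-0.06],[3.4,-8.2,-0.9,-0.13],[5.4,-12.8,-0.9,-0.2],[7.3,-17.4,-0.9,-0.27],[9.3,-22,-0.9,-0.345]]]' 1;python3 -m pendant '[[[0,0,0,0]]]'; python3 plan.py 530.8 -41.5 200 .44
```

```text
clock: 11.05
eef_pos: [513.5, -98.1, 176.5]
eef_rot: [3.141, -0.001, 0.442]
wrist_force: [0.1, -0.3, -0.2]
finger_gap: 94.1
clock: 11.15
eef_pos: [514.3, -95.4, 176.4]
eef_rot: [-3.141, -0.001, 0.448]
wrist_force: [-0.0, -1.3, -0.0]
finger_gap: 94.0
t 11.15 pos [514.3 -95.4 176.4] rot [-3.141e+00 -1.000e-03  4.480e-01] J [-0.25  0.27  1.64  0.    1.22  0.87] F [-0.  -1.3 -0. ] gap 94.0
SHIFT cm [ 3.82 -4.15 -2.36] turn 0.008
```

```bash
python3 -m pendant '[[[2,-2.1,-1,0],[3.8,-4.1,-2,0],[3.8,-4.1,-2,0],[3.8,-4.1,-2,0]]]'; python3 plan.py 530.8 -41.5 40 .44;python3 - <<'E'
from cell import cams
from ov import *
c=cams.camera("wrist");c["fish"]=1;pickle.dump(c,open("w5.pkl","wb"))
F=[530.6,-41,.44];Y=(0,255,255);M=(255,0,255)
ov(c,[(F,rc(-15,15,-5,5,100),Y),(F,rc(80,90,-30,30,100),Y),(F,cyl(0,0,31,57,58)[24:],M),(F,cyl(0,0,20,57,58)[24:],M)],"pics/w5.png",(320,240),(160,120),2.5 and 2)
E
```

```text
clock: 11.55
eef_pos: [530.1, -47.2, 195.9]
eef_rot: [3.141, -0.0, 0.44]
wrist_force: [0.3, -0.0, 0.8]
finger_gap: 94.2
t 11.55 pos [530.1 -47.2 195.9] rot [ 3.141 -0.     0.44 ] J [-0.16  0.28  1.59 -0.    1.27  0.97] F [ 0.3 -0.   0.8] gap 94.2
SHIFT cm [ 0.31 -0.49 15.59] turn 0.0
```

View pics/w5.png

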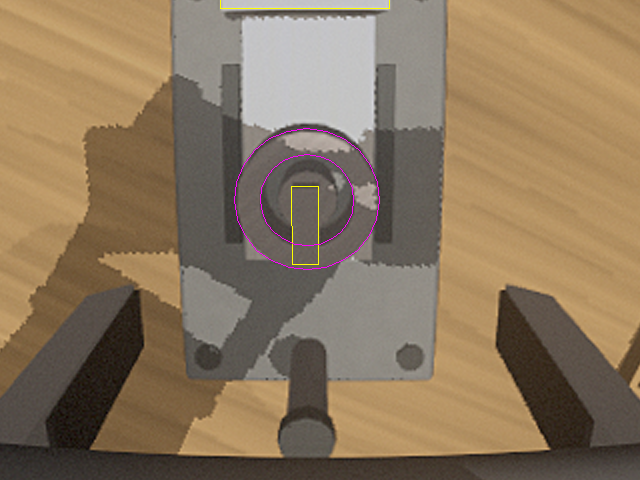

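Spacer outline matches the model at the stud's axis. Descend.

```bash
python3 -m pendant '[[[0.3,-0.5,3,0],[0.3,-0.5,6,0],[0.3,-0.5,9,0],[0.3,-0.5,10.5,0],[0.3,-0.5,10.5,0]]]';python3 -m pendant '[[[0,0,0,0],[0,0,0,0]]]'; python3 plan.py 530.6 -41.2 40 .44
```

```text
clock: 12.1
eef_pos: [529.3, -42.0, 88.6]
eef_rot: [-3.139, 0.004, 0.438]
wrist_force: [-0.1, 0.7, 0.5]
finger_gap: 94.1
clock: 12.3
eef_pos: [531.3, -41.5, 91.9]
eef_rot: [3.141, -0.001, 0.439]
wrist_force: [0.7, 0.9, 0.2]
finger_gap: 94.4
t 12.3 pos [531.3 -41.5  91.9] rot [ 3.141e+00 -1.000e-03  4.390e-01] J [-0.15  0.4   1.7  -0.    1.05  0.98] F [0.7 0.9 0.2] gap 94.4
SHIFT cm [-0.05 -0.07  5.19] turn -0.001
```

```bash
python3 -m pendant '[[[0,0,1.5,0],[0,0,3,0],[0,0,4.3,0],[0,0,5.1,0],[0,0,5.1,0]]]';python3 -m pendant '[[[0,0,0,0],[0,0,0,0]]]'; python3 plan.py 530.6 -41.2 40 .44
```

```text
clock: 12.8
eef_pos: [530.5, -41.0, 39.2]
eef_rot: [-3.141, 0.001, 0.44]
wrist_force: [0.2, 0.6, 0.0]
finger_gap: 94.2
clock: 13.0
eef_pos: [531.2, -41.1, 40.5]
eef_rot: [3.141, -0.001, 0.44]
wrist_force: [-0.0, -0.8, -0.0]
finger_gap: 93.6
t 13.0 pos [531.2 -41.1  40.5] rot [ 3.141e+00 -1.000e-03  4.400e-01] J [-0.15  0.47  1.73 -0.    0.94  0.99] F [-0.  -0.8 -0. ] gap 93.6
SHIFT cm [-0.06 -0.01  0.05] turn -0.0
```

```bash
python3 -m pendant '[[[0,0,0,0],[0,0,0,0],[0,0,0,0],[0,0,0,0],[0,0,0,0]]]' -1 30; python3 -m pendant '[[[0,0,0,0]]]'; python3 -m pendant '[[[0,0,-0.5,0],[0,0,-1,0],[0,0,-1.5,0],[0,0,-2,0]]]'
```

```text
clock: 13.5
eef_pos: [530.9, -41.0, 39.9]
eef_rot: [3.142, -0.0, 0.44]
wrist_force: [0.4, 0.7, 1.5]
finger_gap: 62.1
clock: 13.6
eef_pos: [530.9, -41.0, 39.9]
eef_rot: [3.142, -0.0, 0.44]
wrist_force: [0.3, 0.1, 1.0]
finger_gap: 62.2
clock: 14.0
eef_pos: [530.9, -41.0, 60.3]
eef_rot: [3.142, -0.0, 0.44]
wrist_force: [-0.6, 0.2, -4.1]
finger_gap: 62.5
```

```bash
python3 -m pendant '[[[0,0,-2,0],[0,0,-4.5,0],[0,0,-8,0],[0,0,-11,0],[0,0,-11,0]]]'; python3 -m pendant '[[[0,0,0,0]]]'; python3 plan.py 561 -316.6 170 .095
```

```text
clock: 14.5
eef_pos: [532.4, -41.2, 174.1]
eef_rot: [3.138, -0.006, 0.44]
wrist_force: [0.6, -0.2, -3.8]
finger_gap: 62.3
clock: 14.6
eef_pos: [530.6, -41.0, 169.6]
eef_rot: [3.141, -0.0, 0.44]
wrist_force: [-1.0, -0.2, -3.8]
finger_gap: 61.9
t 14.6 pos [530.6 -41.  169.6] rot [ 3.141 -0.     0.44 ] J [-0.15  0.3   1.63 -0.    1.21  0.99] F [-1.  -0.2 -3.8] gap 61.9
SHIFT cm [-8.99 26.23 -0.04] turn 0.345
```

```bash
python3 -m pendant '[[[-1,3,0,0.05],[-2.5,7.5,0,0.11],[-4.1,12,0,0.18],[-5.6,16.5,0,0.26],[-7.2,21,0,0.345]]]';python3 -m pendant '[[[0,0,0,0]]]'; python3 plan.py 561 -316.6 170 .095
```

```text
clock: 15.1
eef_pos: [554.4, -263.2, 167.6]
eef_rot: [-3.14, 0.003, 0.092]
wrist_force: [1.4, -0.2, -3.2]
finger_gap: 62.2
clock: 15.2
eef_pos: [553.9, -266.3, 167.0]
eef_rot: [-3.141, 0.003, 0.087]
wrist_force: [0.2, 0.8, -3.3]
finger_gap: 62.0
t 15.2 pos [ 553.9 -266.3  167. ] rot [-3.141e+00  3.000e-03  8.700e-02] J [-0.51  0.48  1.38 -0.    1.28  0.98] F [ 0.2  0.8 -3.3] gap 62.0
SHIFT cm [ 0.27  5.07 -0.31] turn -0.008
```

```bash
python3 -m pendant '[[[0.1,2,0,0],[0.2,4,0,0],[0.3,5,1,0],[0.3,5,4,0],[0.3,5,6,0]]]';python3 -m pendant '[[[0,0,0,0],[0,0,0,0]]]'; python3 plan.py 561 -316.6 40 .095; python3 - <<'E'
from cell import cams
import cv2
c=cams.camera("wrist");cv2.imwrite("pics/w6.png",c["frame"][:,:,::-1])
E
```

```text
clock: 15.7
eef_pos: [561.8, -310.2, 105.9]
eef_rot: [-3.139, 0.003, 0.095]
wrist_force: [-0.1, 0.8, -4.2]
finger_gap: 62.2
clock: 15.9
eef_pos: [562.7, -310.6, 109.2]
eef_rot: [-3.141, 0.001, 0.095]
wrist_force: [-0.3, 0.4, -2.2]
finger_gap: 62.7
t 15.9 pos [ 562.7 -310.6  109.2] rot [-3.141e+00  1.000e-03  9.500e-02] J [-0.56  0.6   1.34  0.    1.2   0.91] F [-0.3  0.4 -2.2] gap 62.7
SHIFT cm [-0.22  0.59  6.92] turn 0.0
```

View pics/w6.png

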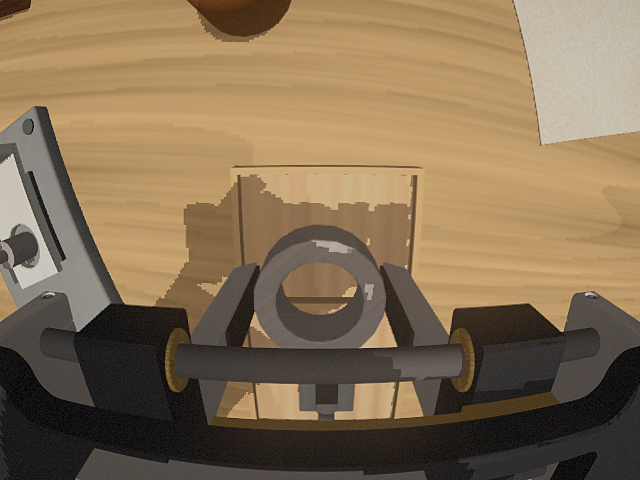

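The spacer is held level above the smaller bay; the nut sits beyond the divider (326,400). Lower it.

```bash
python3 -m pendant '[[[-0.2,0.6,2,0],[-0.2,0.6,4.5,0],[-0.2,0.6,6.5,0],[-0.2,0.6,7.6,0],[-0.2,0.6,8,0]]]';python3 -m pendant '[[[0,0,0,0],[0,0,0,0]]]'; python3 plan.py 561 -316.6 18 .095
```

```text
clock: 16.45
eef_pos: [561.5, -317.2, 29.7]
eef_rot: [-3.142, 0.0, 0.095]
wrist_force: [-0.3, 0.8, -3.6]
finger_gap: 62.2
clock: 16.65
eef_pos: [562.0, -317.6, 31.2]
eef_rot: [3.14, -0.001, 0.095]
wrist_force: [-0.5, -0.1, -4.2]
finger_gap: 62.5
t 16.65 pos [ 562.  -317.6   31.2] rot [ 3.14e+00 -1.00e-03  9.50e-02] J [-0.57  0.7   1.38  0.    1.06  0.9 ] F [-0.5 -0.1 -4.2] gap 62.5
SHIFT cm [-0.09 -0.11  1.31] turn -0.0
```

```bash
python3 -m pendant '[[[-0.1,-0.1,0.3,0],[-0.1,-0.1,0.6,0],[-0.1,-0.1,0.8,0],[-0.1,-0.1,1,0],[-0.1,-0.1,1,0]]]';python3 -m pendant '[[[0,0,0.1,0],[0,0,0.2,0],[0,0,0.3,0],[0,0,0.3,0]]]'; python3 plan.py 561 -316.6 18 .095
```

```text
clock: 17.15
eef_pos: [560.2, -316.3, 19.4]
eef_rot: [-3.141, 0.0, 0.095]
wrist_force: [0.2, 0.8, -3.4]
finger_gap: 62.0
clock: 17.55
eef_pos: [560.4, -316.5, 17.9]
eef_rot: [3.141, -0.0, 0.095]
wrist_force: [-4.2, 2.0, 7.7]
finger_gap: 62.4
t 17.55 pos [ 560.4 -316.5   17.9] rot [ 3.141 -0.     0.095] J [-0.57  0.71  1.39 -0.    1.04  0.91] F [-4.2  2.   7.7] gap 62.4
SHIFT cm [ 0.06  0.02 -0.01] turn -0.0
```

```bash
python3 -m pendant '[[[0,0,0,0],[0,0,0,0],[0,0,0,0]]]' 0.7;python3 -m pendant '[[[0,0,-1,0],[0,0,-4,0],[0,0,-9,0],[0,0,-13,0],[0,0,-16,0]]]'; python3 plan.py 607.5 -4.8 180 2.011; python3 - <<'E'
from cell import cams
import cv2
c=cams.camera("wrist");cv2.imwrite("pics/w7.png",c["frame"][:,:,::-1])
E
```

```text
clock: 17.85
eef_pos: [560.4, -316.5, 16.9]
eef_rot: [3.141, -0.0, 0.095]
wrist_force: [0.0, 0.2, 0.6]
finger_gap: 79.3
clock: 18.35
eef_pos: [560.7, -316.6, 180.8]
eef_rot: [3.139, -0.003, 0.095]
wrist_force: [-0.5, -0.0, -0.6]
finger_gap: 80.0
t 18.35 pos [ 560.7 -316.6  180.8] rot [ 3.139e+00 -3.000e-03  9.500e-02] J [-0.57  0.53  1.27 -0.    1.33  0.91] F [-0.5 -0.  -0.6] gap 80.0
SHIFT cm [  7.61 -30.6    0.04] turn -1.916
```

View pics/w7.png

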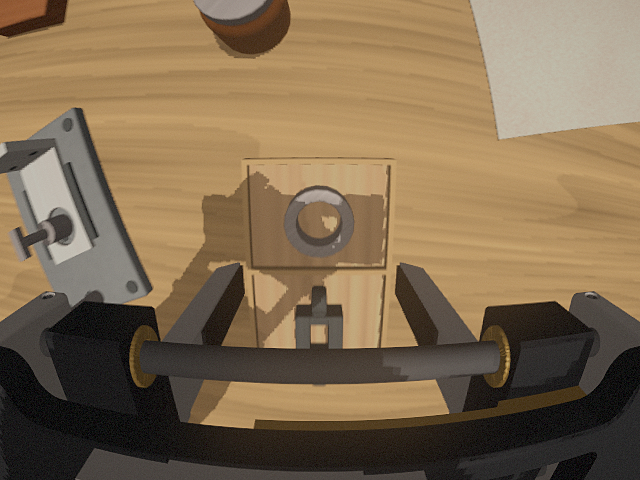

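Spacer is flat in the smaller bay (320,221), nut in the larger. Now the bracket.

```bash
python3 -m pendant '[[[0.8,-3,-1,-0.14],[1.6,-6,-2,-0.28],[2.4,-9,-2,-0.42],[3.2,-12.5,-2,-0.56],[4,-16,-2,-0.7]]]' 0.3; python3 plan.py 607.5 -4.8 200 2.011
```

```text
clock: 18.9
eef_pos: [585.0, -152.0, 197.4]
eef_rot: [3.141, -0.0, 0.8]
wrist_force: [0.1, -0.0, 0.4]
finger_gap: 61.0
t 18.9 pos [ 585.  -152.   197.4] rot [ 3.141 -0.     0.8  ] J [-0.31  0.43  1.38  0.    1.33  0.46] F [ 0.1 -0.   0.4] gap 61.0
SHIFT cm [12.13 -8.64 -0.26] turn -1.211
```

```bash
python3 -m pendant '[[[2.2,-1.6,0,-0.14],[4.5,-3.2,0,-0.28],[6.8,-4.8,0,-0.42],[9,-6.4,0,-0.56],[10.5,-7.5,0,-0.7]]]'; python3 -m pendant '[[[0,0,0,-0.14],[0,0,0,-0.28],[0,0,0,-0.42],[0,0,0,-0.51],[0,0,0,-0.51]]]'; python3 -m pendant '[[[0,0,0,0]]]';python3 plan.py 607.5 -4.8 180 2.011; python3 - <<'E'
from cell import cams
from ov import *
c=cams.camera("wrist");c["fish"]=1;pickle.dump(c,open("w8.pkl","wb"))
F=[530.6,-41,.44];Y=(0,255,255)
ov(c,[(F,rc(-15,15,-5,5,100),Y),(F,rc(80,90,-30,30,100),Y),(F,rc(-105,110,-65,65,20),Y)],"pics/w8.png",(320,240),(320,240),1)
E
```

```text
clock: 19.4
eef_pos: [605.1, -24.1, 197.4]
eef_rot: [3.141, -0.0, 1.502]
wrist_force: [0.6, 0.2, -0.1]
finger_gap: 61.4
clock: 19.9
eef_pos: [605.0, -25.9, 197.3]
eef_rot: [3.141, 0.0, 2.006]
wrist_force: [0.4, 0.2, -0.9]
finger_gap: 61.0
clock: 20.0
eef_pos: [605.0, -25.9, 197.1]
eef_rot: [3.141, 0.0, 2.002]
wrist_force: [0.2, 0.3, 0.0]
finger_gap: 61.2
t 20.0 pos [605.  -25.9 197.1] rot [3.141 0.    2.002] J [-0.1   0.44  1.37  0.    1.33 -0.53] F [0.2 0.3 0. ] gap 61.2
SHIFT cm [1.81 1.11 1.71] turn -0.009
```

View pics/w8.png

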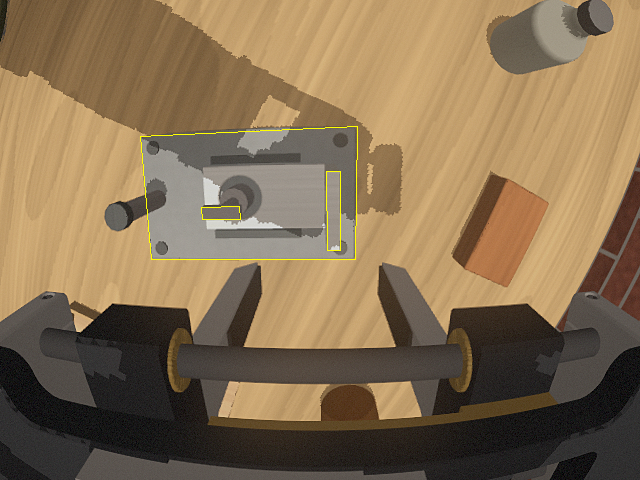

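Overlay of the flange (334,210) and pin fits. Descend over the flange.

```bash
python3 -m pendant '[[[0.8,0.5,2,-0.009],[1.8,1.1,4,-0.009],[1.8,1.1,6,-0.009],[1.8,1.1,7,-0.009],[1.8,1.1,7,-0.009]]]'; python3 -m pendant '[[[0,0,0,0],[0,0,0,0]]]';python3 plan.py 607.5 -4.8 71 2.011
```

```text
clock: 20.55
eef_pos: [606.9, -5.0, 125.7]
eef_rot: [-3.14, -0.001, 2.013]
wrist_force: [0.4, 0.7, -0.1]
finger_gap: 61.2
clock: 20.75
eef_pos: [607.9, -5.1, 128.0]
eef_rot: [3.14, 0.001, 2.013]
wrist_force: [0.2, -1.0, 0.1]
finger_gap: 61.4
t 20.75 pos [607.9  -5.1 128. ] rot [3.140e+00 1.000e-03 2.013e+00] J [-0.07  0.5   1.44  0.    1.19 -0.51] F [ 0.2 -1.   0.1] gap 61.4
SHIFT cm [ 0.05 -0.03  5.7 ] turn 0.002
```

```bash
python3 -m pendant '[[[0,0,1.5,0],[0,0,3,0],[0,0,4.5,0],[0,0,5.6,0],[0,0,5.6,0]]]'; python3 -m pendant '[[[0,0,0,0],[0,0,0,0]]]';python3 plan.py 607.5 -4.8 71 2.011
```

```text
clock: 21.25
eef_pos: [606.4, -4.9, 68.5]
eef_rot: [-3.139, -0.002, 2.014]
wrist_force: [-0.2, 1.1, 0.5]
finger_gap: 61.1
clock: 21.45
eef_pos: [607.8, -4.9, 71.4]
eef_rot: [3.141, 0.0, 2.014]
wrist_force: [-0.7, 0.1, -0.8]
finger_gap: 61.3
t 21.45 pos [607.8  -4.9  71.4] rot [3.141 0.    2.014] J [-0.07  0.57  1.48 -0.    1.09 -0.51] F [-0.7  0.1 -0.8] gap 61.3
SHIFT cm [ 0.02 -0.02  0.04] turn 0.003
```

```bash
python3 -m pendant '[[[0,0,0,0],[0,0,0,0],[0,0,0,0],[0,0,0,0],[0,0,0,0]]]' -1 45; python3 -m pendant '[[[0,0,0,0],[0,0,0,0],[0,0,0,0]]]'; python3 plan.py 607.5 -4.8 71 2.011
```

```text
clock: 21.95
eef_pos: [607.4, -4.9, 70.9]
eef_rot: [-3.142, 0.0, 2.014]
wrist_force: [-0.0, 0.7, 0.8]
finger_gap: 24.4
clock: 22.25
eef_pos: [607.3, -4.9, 70.8]
eef_rot: [-3.141, -0.0, 2.014]
wrist_force: [-0.4, -1.0, 0.4]
finger_gap: 10.1
t 22.25 pos [607.3  -4.9  70.8] rot [-3.141 -0.     2.014] J [-0.07  0.57  1.48 -0.    1.09 -0.51] F [-0.4 -1.   0.4] gap 10.1
SHIFT cm [ 0.01  0.02 -0.02] turn 0.003
```

```bash
python3 -m pendant '[[[0,0,-0.6,0],[0,0,-1.2,0],[0,0,-2,0],[0,0,-3,0],[0,0,-4,0]]]'; python3 -m pendant '[[[0,0,-1.5,0],[0,0,-3,0],[0,0,-5,0],[0,0,-7,0],[0,0,-9,0]]]'; python3 -m pendant '[[[0,0,0,0]]]';python3 plan.py 527 317 200 1.471; python3 - <<'E'
from cell import cams
import cv2
c=cams.camera("wrist");cv2.imwrite("pics/w9.png",c["frame"][:,:,::-1])
E
```

```text
clock: 22.75
eef_pos: [607.5, -4.9, 112.0]
eef_rot: [3.141, 0.0, 2.014]
wrist_force: [0.1, 1.0, -1.9]
finger_gap: 9.6
clock: 23.25
eef_pos: [607.4, -4.9, 202.8]
eef_rot: [3.141, 0.0, 2.014]
wrist_force: [0.1, 0.0, -3.1]
finger_gap: 9.5
clock: 23.35
eef_pos: [608.4, -5.0, 204.6]
eef_rot: [3.137, 0.003, 2.014]
wrist_force: [-0.5, 0.2, -2.7]
finger_gap: 9.9
t 23.35 pos [608.4  -5.  204.6] rot [3.137e+00 3.000e-03 2.014e+00] J [-0.07  0.43  1.36 -0.    1.34 -0.51] F [-0.5  0.2 -2.7] gap 9.9
SHIFT cm [32.58  6.44  0.4 ] turn 0.543
```

View pics/w9.png

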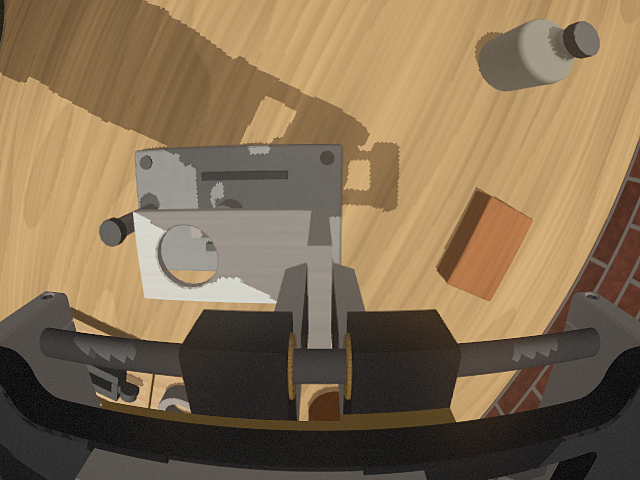

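```bash
python3 -m pendant '[[[3,0.6,0,0.07],[7,1.4,0,0.16],[11.5,2.3,0,0.26],[16,3.2,0,0.36],[20,4,0,0.46]]]'; python3 plan.py 527 317 190 1.471
```

```text
clock: 23.9
eef_pos: [556.6, 194.7, 199.8]
eef_rot: [-3.14, 0.0, 1.55]
wrist_force: [0.4, -1.1, -1.9]
finger_gap: 9.7
t 23.9 pos [556.6 194.7 199.8] rot [-3.14  0.    1.55] J [0.27 0.4  1.42 0.   1.32 0.3 ] F [ 0.4 -1.1 -1.9] gap 9.7
SHIFT cm [12.17 -3.21  0.98] turn 0.079
```

```bash
python3 -m pendant '[[[4,-1,0,0.04],[7.5,-2,0,0.079],[10.5,-2.8,0,0.079],[11.5,-3.1,0,0.079],[11.5,-3.1,0,0.079]]]';python3 -m pendant '[[[0,0,0,0],[0,0,0,0]]]'; python3 plan.py 527 317 100 1.471; python3 - <<'E'
from cell import cams
from ov import *
Y=(0,255,255)
for n in("wrist","top"):
    c=cams.camera(n)
    if n=="wrist": c["fish"]=1
    pickle.dump(c,open("a_%s.pkl"%n,"wb"))
    T=[470.5,323.,-.1]
    it=[(T,rc(-83,83,-53,53,14),Y),(T,rc(-75,75,-45,45,6),Y)]
    if n=="wrist": ov(c,it,"pics/w10.png",(320,240),(320,240),1)
    else: ov(c,it,"pics/t10.png",(163,320),(100,75),4)
E
```

```text
clock: 24.4
eef_pos: [528.1, 309.1, 199.8]
eef_rot: [-3.14, 0.001, 1.477]
wrist_force: [0.5, -0.9, -2.9]
finger_gap: 10.1
clock: 24.6
eef_pos: [529.2, 307.1, 200.6]
eef_rot: [-3.141, 0.0, 1.473]
wrist_force: [-0.3, 0.1, -2.0]
finger_gap: 9.4
t 24.6 pos [529.2 307.1 200.6] rot [-3.141  0.     1.473] J [ 0.47  0.45  1.35 -0.    1.35  0.56] F [-0.3  0.1 -2. ] gap 9.4
SHIFT cm [ 0.96 -0.32 10.06] turn 0.002
```

View pics/w10.png

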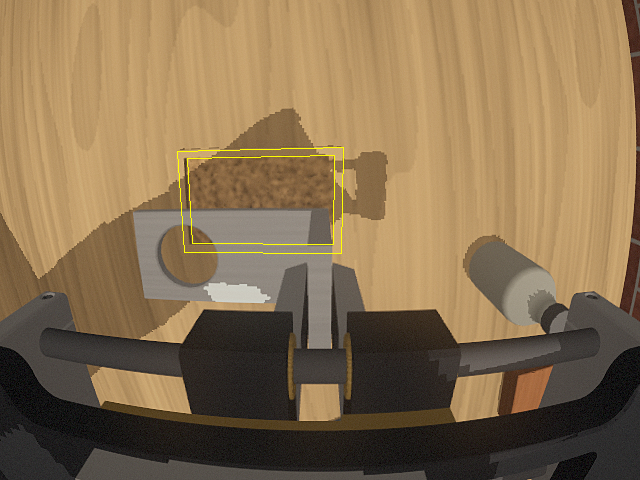

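View pics/t10.png

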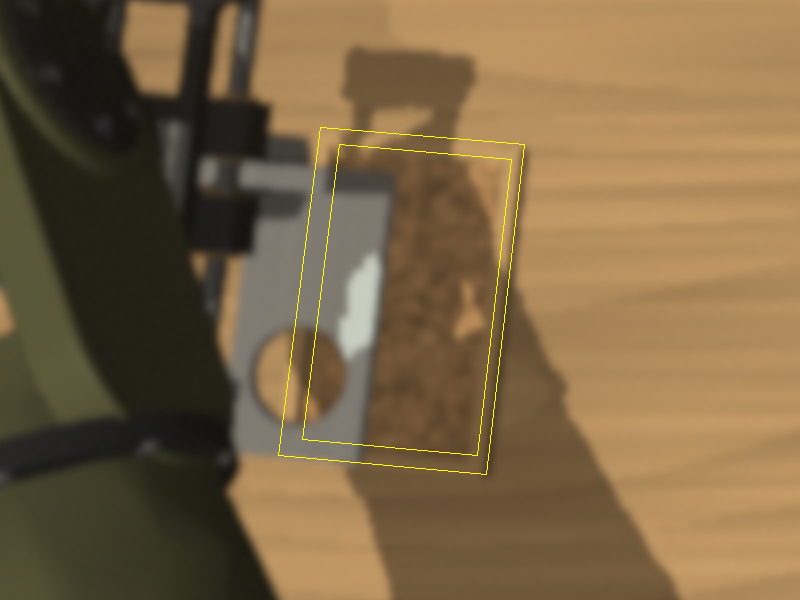

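Rest overlay fits its frame in both views. Lower the bracket.

```bash
python3 -m pendant '[[[0.9,-0.2,2,0.002],[0.9,-0.2,5,0.002],[0.9,-0.2,8,0.002],[0.9,-0.2,10,0.002],[0.9,-0.2,11,0.002]]]';python3 -m pendant '[[[0,0,0,0],[0,0,0,0],[0,0,0,0]]]'; python3 plan.py 527.7 317.3 56.8 1.471
```

```text
clock: 25.2
eef_pos: [527.3, 316.7, 88.9]
eef_rot: [-3.14, 0.001, 1.472]
wrist_force: [0.5, 0.4, -2.7]
finger_gap: 9.7
clock: 25.5
eef_pos: [528.3, 317.8, 92.3]
eef_rot: [3.14, -0.001, 1.473]
wrist_force: [-0.4, -0.3, -2.3]
finger_gap: 10.1
t 25.5 pos [528.3 317.8  92.3] rot [ 3.140e+00 -1.000e-03  1.473e+00] J [0.48 0.56 1.44 0.   1.13 0.58] F [-0.4 -0.3 -2.3] gap 10.1
SHIFT cm [-0.06 -0.06  3.55] turn 0.002
```

```bash
python3 -m pendant '[[[0,0,0.8,0],[0,0,1.6,0],[0,0,2.3,0],[0,0,2.7,0],[0,0,2.9,0]]]';python3 -m pendant '[[[0,0,0,0],[0,0,0,0]]]'; python3 plan.py 527.7 317.3 56.8 1.471; python3 - <<'E'
from cell import cams
import cv2
c=cams.camera("wrist");cv2.imwrite("pics/w11.png",c["frame"][:,:,::-1])
E
```

```text
clock: 26.0
eef_pos: [527.4, 317.5, 61.1]
eef_rot: [-3.141, 0.0, 1.473]
wrist_force: [-0.3, 0.4, -2.5]
finger_gap: 9.7
clock: 26.2
eef_pos: [527.8, 317.7, 62.0]
eef_rot: [3.141, -0.0, 1.473]
wrist_force: [-0.9, 0.6, -1.8]
finger_gap: 9.9
t 26.2 pos [527.8 317.7  62. ] rot [ 3.141 -0.     1.473] J [0.48 0.6  1.46 0.   1.08 0.58] F [-0.9  0.6 -1.8] gap 9.9
SHIFT cm [-0.04 -0.    0.52] turn 0.002
```

View pics/w11.png

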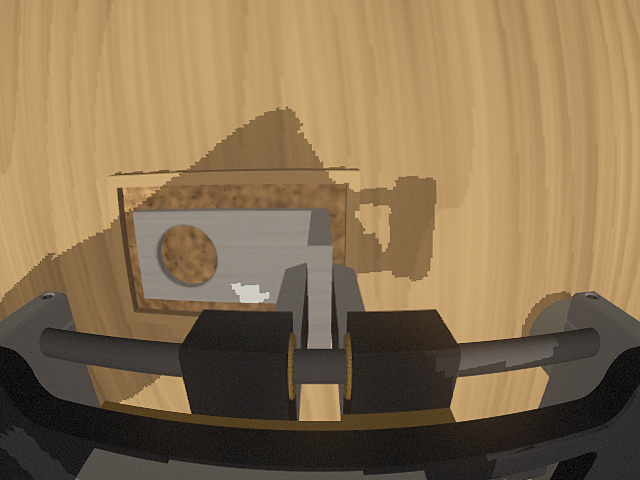

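The plate is inside the frame with cork showing on all visible sides. Final lowering.

```bash
python3 -m pendant '[[[0,0,0.1,0],[0,0,0.2,0],[0,0,0.3,0],[0,0,0.4,0],[0,0,0.4,0]]]'; python3 -m pendant '[[[0,0,0.05,0],[0,0,0.1,0],[0,0,0.15,0],[0,0,0.15,0]]]'; python3 plan.py 527.7 317.3 56.8 1.471
```

```text
clock: 26.75
eef_pos: [527.6, 317.5, 57.6]
eef_rot: [-3.141, 0.0, 1.473]
wrist_force: [0.1, -0.5, -2.6]
finger_gap: 9.6
clock: 27.15
eef_pos: [527.7, 317.6, 56.8]
eef_rot: [3.141, -0.0, 1.473]
wrist_force: [-2.6, -0.9, 3.7]
finger_gap: 9.4
t 27.15 pos [527.7 317.6  56.8] rot [ 3.141 -0.     1.473] J [ 0.48  0.61  1.46 -0.    1.07  0.58] F [-2.6 -0.9  3.7] gap 9.4
SHIFT cm [-0.03  0.   -0.  ] turn 0.002
```

```bash
python3 -m pendant '[[[0,0,0,0],[0,0,0,0],[0,0,0,0],[0,0,0,0],[0,0,0,0]]]' 0.1; python3 -m pendant '[[[0,0,-1,0],[0,0,-4,0],[0,0,-8,0],[0,0,-13,0],[0,0,-15,0]]]'; python3 -m pendant '[[[-3,0,-1,0],[-7,0,-1,0],[-11,0,-1,0],[-13,0,-1,0],[-13,0,-1,0]]]';python3 -m pendant '[[[0,0,0,0],[0,0,0,0]]]'; python3 - <<'E'
from cell import cams,models
import cv2
for n in("wrist","top","scene"):
    c=cams.camera(n);f=c["frame"][:,:,::-1]
    cv2.imwrite(f"pics/{n}12.png",f if n!="scene" else cv2.resize(f[140:400,60:420],None,fx=2.2,fy=2.2,interpolation=cv2.INTER_CUBIC))
E
```

```text
clock: 27.65
eef_pos: [527.6, 317.6, 56.3]
eef_rot: [-3.142, 0.0, 1.473]
wrist_force: [-0.5, -0.4, 0.2]
finger_gap: 46.7
clock: 28.15
eef_pos: [528.6, 318.1, 212.3]
eef_rot: [3.136, -0.004, 1.473]
wrist_force: [-0.0, 0.1, 0.7]
finger_gap: 51.4
clock: 28.65
eef_pos: [515.0, 186.3, 217.5]
eef_rot: [3.14, -0.0, 1.47]
wrist_force: [-1.0, -0.1, 0.0]
finger_gap: 51.6
clock: 28.85
eef_pos: [515.0, 189.2, 216.6]
eef_rot: [3.141, -0.0, 1.474]
wrist_force: [-0.8, 1.3, 0.1]
finger_gap: 51.5
```

View pics/wrist12.png

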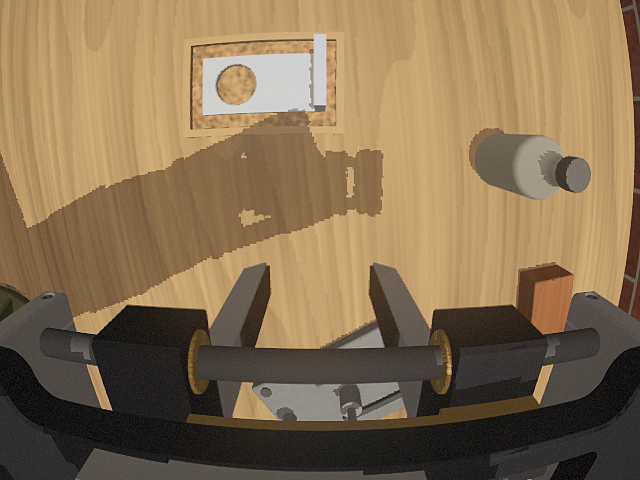

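View pics/scene12.png

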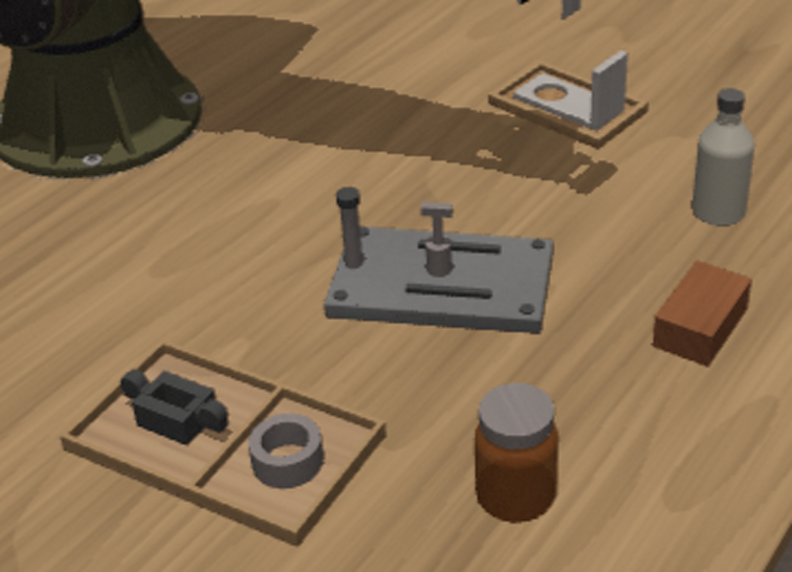

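View pics/top12.png

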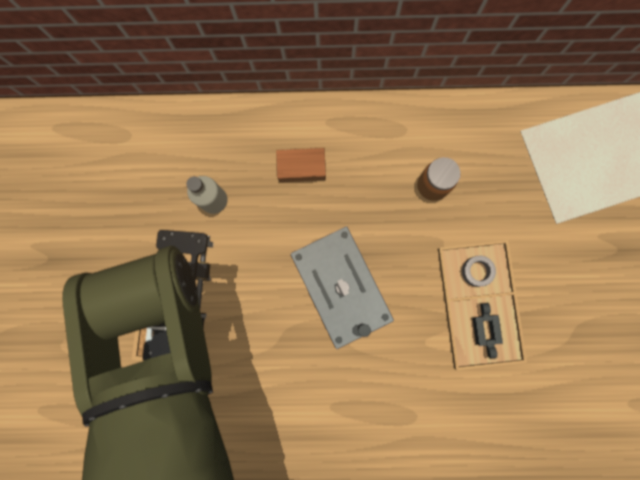

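All three pieces are in place in these views (nut at (488,330), spacer at (479,271), bracket flat in the frame with its flange up). The bystanders sit at the same pixels as at the start.

```bash
python3 -c "
from cell import manip
print(manip.sign_off(),manip.read_state()['clock'])"
```

```text
the job is handed in; nothing more can be done
the job is handed in; nothing more can be done
```

The job is done and handed in, at about 29 s on the clock (limit 69 s). I turned the wing nut about 60° until its slot lined up with the pin. I then lifted it off and set it upright in the larger bay, set the spacer flat in the smaller bay, and laid the bracket flat, flange up, on the cork inside the frame.

- **Setting down:** I lowered every piece slowly until it touched; the upward force at contact was 4–8 N, and I released only after that.
- **Final pictures:** In the wrist, scene and top views the nut and spacer lie inside their bays. The wrist and scene views show the bracket clear of the frame walls, but in the top view the arm hid it. The glue bottle, jar and offcut looked unmoved by eye.
- **Disagreements:** The top and scene cameras differed by 2–5 mm on the rest and tray positions. I used a value in between and checked it against the wrist camera. No check failed, and I was given no verdict after handing in.

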